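# Fit a bush to a shaft and clamp the unit in V-blocks

## Robot

A 6-joint arm with a two-finger parallel gripper is mounted at the origin on the work surface. World frame = base frame: x ahead of the robot, y to its left, z up, the work surface at z = 0. Lengths are in m, angles in rad, forces in N, time in s.
With the tool pointing down it reaches from about 0.3 to 0.875 m from the base axis. Payload 6.4 kg.
Tool frame: the origin (TCP) lies between the finger pads; the fingertips stand ctrl.tip_extent ahead of it and the grasp point (between the pads) is the TCP (ctrl.tip_extent is the distance from the TCP to the fingertips, in m); z points along the fingers, y is the line along which they close (so a half turn about z gives the same grasp; the last joint's range is limited). The gripper opens to 85 mm and grips with 20 to 120 N. Pads are 22 mm wide; open, the fingers measure 114 mm over their backs; the gripper's body (76 mm by 85 mm) begins 54 mm behind the grasp point. The pads swing forward as they close: fully open they stand 13 mm farther back than shut.
Start: joints at [1.105, 0.181, 1.607, -0, 1.354, -0.206], TCP at [0.148, 0.556, 0.25] pointing down, gripper open.
Joint ranges: [-2.99, 2.99], [-0.89, 2.07], [0.3, 2.58], [-1.14, 4.28], [0, 2.63], [-3.12, 3.12]. Speed limits (rad/s): [2.57, 2.57, 3.01, 3.14, 3.14, 3.14].

## Interface

Orientations are given as a unit quaternion [w, x, y, z].
In Python, from bench import ctrl gives the robot as it stands.
- The arm moves only by the tool send_rows, never from a script. Its arguments are lists of equal length, an entry for each row: "dr": the turn, a rotation vector about the tool's x, y, z in units of 6 degrees (1.0 is 6 degrees), a list of three; "xyz": the shift along the tool's x, y, z in cm, a list of three; "jaw": the opening in per cent of the stroke, from 0 (shut) to 100 (fully open). In form: {"dr": [[wx, wy, wz], ...], "xyz": [[dx, dy, dz], ...], "jaw": [jaw, ...]}. A call has exactly 8 rows; each row is the pose to reach, as a shift and turn from the pose commanded when the call began, along the tool's axes at that moment; what a row does not reach only later rows make up. A row lasts 1/8 s, in which the tool goes at most 62.5 mm and 10.7 degrees, less where a joint would pass 70% of its speed; a pose out of reach is approached as far as the arm can. A call with a gripper value outside its range is refused whole. The fingers move at their own pace and stop on an object; the grip force is fixed at half the most. Time passes only in rows, so rows that repeat a pose let the fingers close, or fill a call up. It gives the time, the measured TCP pose, the force, the opening and the grip force at its end, in the units of the state.
- ctrl.get_obs(): the state, without advancing time (a new reading comes with each control period).
- ctrl.camera(name): name is "side" or "top" or "wrist"; returns the picture (384x512x3 uint8, red, green, blue); there is no depth.
- ctrl.calibration(name): a dict with "camera_matrix" (3x3 intrinsics, pixels), "world_from_camera" (4x4, takes a point from camera to world coordinates). Camera axes: x right, y up, looking along -z (the intrinsics and any distortion apply to the point x, -y, -z); pixel columns grow to the right and rows downward; lengths in m; the calibration is good to about 2 mm. The wrist camera is an equidistant fisheye: a pixel r from the principal point sees the ray r / f radians off the axis. A picture is of the moment at which its call begins: read the wrist's pose just before it. calibration takes no time and is no camera call; for the wrist camera it gives the pose at the moment of the call.
- ctrl.hand_in(): hands the job in; it is judged then, once.
The state is a dict: "time_s": time; "q": joint angles; "dq": joint speeds; "joint_efforts": joint torques, N m; "eef_pos": TCP position; "eef_rot": TCP orientation; "wrist_force": force on the tool from outside, world axes, zero at the start; "torque": the same for the moment, N m; "opening": opening from 0.0 (shut) to 1.0 (fully open); "grasp_force": force on a finger pad.
Only numpy, scipy, OpenCV 4.12 (cv2) and the standard library are available. Lean on these libraries where they do the work, as an engineer would, in place of code of your own. Each camera call takes 0.05 s, during which the arm holds its last target. There are 200 camera calls.

## Task

Slide the brass bush over the nose of the shaft leaning in the blue holder until it sits fully home against the shaft's collar. Then draw the shaft out with the bush on it and lower it, without dropping it, into the two V-blocks, bush end overhanging the yellow block and the collar just outside that block (about 8 mm from it). Finally swing the red strap fully across the shaft, let go, and leave the green tin, the dark bearing ring and the spanner where they are.

Things in the scene. Friction and masses are not known exactly. Their poses are not given: they have to be found in the camera images.
- bush: Loose plain brass bush (ring), outside diameter 36, bore 22, height 34, about 0.14 kg, standing on the bench on one end; either end may go first onto the shaft. Origin at the centre of its lower end face as it stands; z along its bore.
- bush_mid (a point): Centre of the bush, on its bore axis, 17 from either end; axes as the bush's.
- shaft: Loose steel shaft, 200 long, about 0.4 kg, its lower 60 in the holder's socket. Origin: centre of the plain (buried) end; z along the axis to the nose. Diameter 22 from z 0 to 156; collar diameter 28, z 156 to 161; journal diameter 18, z 161 to 189; taper to 10 at the nose, z 200. With the bush on it balances near z 118; z 80 to 105 is free to grip in the holder and between the V-blocks.
- shaft_mid (a point): Point on the shaft's axis 90 from its plain end; axes as the shaft's.
- shaft_nose (a point): Centre of the shaft's nose end, 200 from the plain end; axes as the shaft's. The bush slides on over it with 2 mm clearance all round.
- bush_seat (a point): Centre of the collar's face that the bush sits on, 161 from the plain end; axes as the shaft's. The bush is home with its end face here, so bush_mid 17 along +z; friction and gravity alone keep it there.
- holder: Fixed blue block on a dark foot plate 90 x 130 x 12. Origin on the bench. A round socket, 60 deep, about 0.75 clearance all round, leans 40 degrees from vertical towards the holder's +y; the block is 50 x 50 x 68 along that lean, its mouth centred 44 to +y of the origin, 80 above the bench. The shaft leans 40 to 43 degrees in it and is drawn out along its axis.
- fixture: Fixed dark plate 100 x 160 x 12 with two V-blocks (90 degree V, open upward, blocks 56 wide) in line along its y: a grey one at y -80 to -55, a yellow one at y 38 to 58, tops 59 above the bench. Between them all above the plate is clear. Origin on the bench under the line of the Vs.
- v_mid (a point): Point 55 above the bench where the axis of a seated 22 mm shaft runs, over the fixture's origin; axes as the fixture's. The shaft lies right when shaft_mid is here and the shaft's z points along this y (nose beyond the yellow block); the collar is then 8 outside the yellow block.
- strap (a joint): Swing of the red clamp strap about a vertical post beside the grey V-block, rad. 0: parked, pointing along the fixture's -y; grows clockwise seen from above; 1.57: square across the shaft (pointing along the fixture's -x); stop at 1.6. A slightly stiff hinge: it stays where it is left, about 1 to 2 N at the knob moves it.
- strap_hinge (a point): On the strap's post axis, at the mid-thickness of the strap: fixture x 40, y -67.5, 73 above the bench. The strap is 18 wide, 8 thick, its underside 69 above the bench (3 over a seated shaft).
- strap_knob (a point): Middle of the upright black knob (a pin of diameter 12, from 77 to 105 above the bench) near the strap's free end, 65 from the hinge axis. May be pinched from above or pushed.
- tin: Bystander: green tin, diameter 54, height 60. Origin under its centre.
- bearing: Bystander: dark steel bearing ring, diameter 52, height 16, lying flat. Origin under its centre.
- spanner: Bystander: spanner 170 long lying on the bench along its x. Origin under its middle.
Things that resemble listed ones, but are neither listed nor needed, are in the scene too. Of the things like the shaft, leave any that is brown; of the rest the smaller one is meant. Of the things shaped like the bush, the brass one is meant.

How it is judged:
On the way, in this order (a step that is already met when the one before it is completed fails the run):
1. the bush is on the shaft, home against the collar, while the shaft still stands in the holder (z of bush_mid in the frame of bush_seat between 0.014 and 0.021 m and x of bush_mid in the frame of bush_seat between -0.005 and 0.005 m and y of bush_mid in the frame of bush_seat between -0.005 and 0.005 m and angle between the z axis of bush and the z axis of shaft, either way round below 0.35 rad and z of shaft in the frame of holder below 0.06 m and horizontal distance between shaft and holder below 0.03 m), for 0.1 s.
2. shaft and bush are drawn out of the holder as one unit (z of bush_mid in the frame of bush_seat between 0.014 and 0.021 m and x of bush_mid in the frame of bush_seat between -0.005 and 0.005 m and y of bush_mid in the frame of bush_seat between -0.005 and 0.005 m and angle between the z axis of bush and the z axis of shaft, either way round below 0.35 rad and distance between shaft and holder above 0.13 m), for 0.1 s.
3. the unit is brought down into both Vs (within 6 mm) while still gripped, not dropped in (z of bush_mid in the frame of bush_seat between 0.014 and 0.021 m and x of bush_mid in the frame of bush_seat between -0.005 and 0.005 m and y of bush_mid in the frame of bush_seat between -0.005 and 0.005 m and angle between the z axis of bush and the z axis of shaft, either way round below 0.35 rad and x of shaft_mid in the frame of v_mid between -0.009 and 0.009 m and z of shaft_mid in the frame of v_mid between -0.003 and 0.009 m and y of shaft_mid in the frame of v_mid between -0.01 and 0.012 m and y of shaft_nose in the frame of v_mid above 0.05 m and angle between the z axis of shaft and the y axis of fixture, either way round below 0.11 rad and contact force between the fingers and shaft above 1 N), for 0.05 s.
At the end, for the whole second after the job is handed in: Shaft at rest in both Vs: axis within 3 mm and 0.05 rad of the seated line, nose beyond the yellow block, shaft_mid 10 mm short to 12 mm past v_mid along the Vs; bush on the journal within 4 mm of the collar; strap above 1.35 rad; all let go (z of bush_mid in the frame of bush_seat between 0.014 and 0.021 m and x of bush_mid in the frame of bush_seat between -0.005 and 0.005 m and y of bush_mid in the frame of bush_seat between -0.005 and 0.005 m and angle between the z axis of bush and the z axis of shaft, either way round below 0.35 rad and x of shaft_mid in the frame of v_mid between -0.003 and 0.003 m and z of shaft_mid in the frame of v_mid between -0.003 and 0.003 m and y of shaft_mid in the frame of v_mid between -0.01 and 0.012 m and y of shaft_nose in the frame of v_mid above 0.05 m and angle between the z axis of shaft and the y axis of fixture, either way round below 0.05 rad and value of joint strap above 1.35 rad and linear speed of each of shaft, bush below 0.02 m/s and velocity of joint strap below 0.1 rad/s); the robot touches nothing.
It fails at once if the tin moved more than 30 mm (distance of tin from where it was at the start of the episode above 0.03 m).
It fails at once if the bearing ring moved more than 30 mm (distance of bearing from where it was at the start of the episode above 0.03 m).
It fails at once if the spanner moved more than 30 mm (distance of spanner from where it was at the start of the episode above 0.03 m).
It also fails if it takes over 72 s, if anything falls off the work surface, if the arm or the gripper's body presses on something with over 40 N, if the wrist force passes 120 N, or if a joint passes its speed limit or range.

## Working session

There is one attempt and no reset: what is moved stays moved. The work goes in short steps, Python scripts to look and compute and a tool call to move; the robot and the scene stay as the last step left them, time stands still between calls to the robot, and variables do not carry over. Pictures are saved under pics/ and viewed, at most 11 in all, crops included, and the job is handed in when it is done.

Besides the shell and the picture viewer there is one more tool, called as name(argument=value, ...) on one line, values as JSON. send_rows: Moves the arm, as the interface text tells. Its arguments: {"type":"object","properties":{"dr":{"type":"array","items":{"type":"array","items":{"type":"number"}}},"xyz":{"type":"array","items":{"type":"array","items":{"type":"number"}}},"jaw":{"type":"array","items":{"type":"number"}}},"required":["dr","xyz","jaw"]}

```bash
mkdir -p pics; cat > h.py <<'E'
import sys; sys.path.insert(0,'.')
import numpy as np, cv2
from bench import ctrl
from scipy.spatial.transform import Rotation as R
def rot(): 
    q=ctrl.get_obs()['eef_rot']; return R.from_quat([q[1],q[2],q[3],q[0]])
E
ls; python3 - <<'E'
from h import *
o=ctrl.get_obs(); print(o['eef_pos'],o['eef_rot'],o['time_s'],ctrl.tip_extent)
for n in ['top','side','wrist']:
    c=ctrl.calibration(n); print(n,{k:np.round(v,4).tolist() if not isinstance(v,str) else v for k,v in c.items()})
    im=ctrl.camera(n); np.save('pics/%s0.npy'%n,im)
    cv2.imwrite('pics/%s0.png'%n,cv2.resize(im[:,:,::-1],(800,600),interpolation=cv2.INTER_CUBIC))
E
```

```text
h.py
pics
[0.14747375 0.55523016 0.2493881 ] [-2.88259292e-04  1.29529554e-01  9.91575180e-01 -8.21360587e-04] 0.0 0.019
top {'camera_matrix': [[454.2063, 0.0, 261.5831], [0.0, 454.2063, 195.7145], [0.0, 0.0, 1.0]], 'world_from_camera': [[-0.1076, 0.9731, -0.2038, 0.2313], [-0.9942, -0.1046, 0.0259, 0.0533], [0.0039, 0.2054, 0.9787, 1.3499], [0.0, 0.0, 0.0, 1.0]]}
side {'camera_matrix': [[427.8502, 0.0, 256.7142], [0.0, 427.8502, 186.0087], [0.0, 0.0, 1.0]], 'world_from_camera': [[0.8887, 0.2423, -0.3893, 0.0628], [-0.4584, 0.4531, -0.7646, -0.778], [-0.0089, 0.8579, 0.5137, 0.6853], [0.0, 0.0, 0.0, 1.0]]}
wrist {'camera_matrix': [[297.3186, 0.0, 254.6292], [0.0, 297.3186, 195.2837], [0.0, 0.0, 1.0]], 'world_from_camera': [[0.2552, -0.9162, -0.3089, 0.0683], [0.9669, 0.2415, 0.0825, 0.5763], [-0.001, -0.3198, 0.9475, 0.374], [0.0, 0.0, 0.0, 1.0]]}
```

View pics/top0.png

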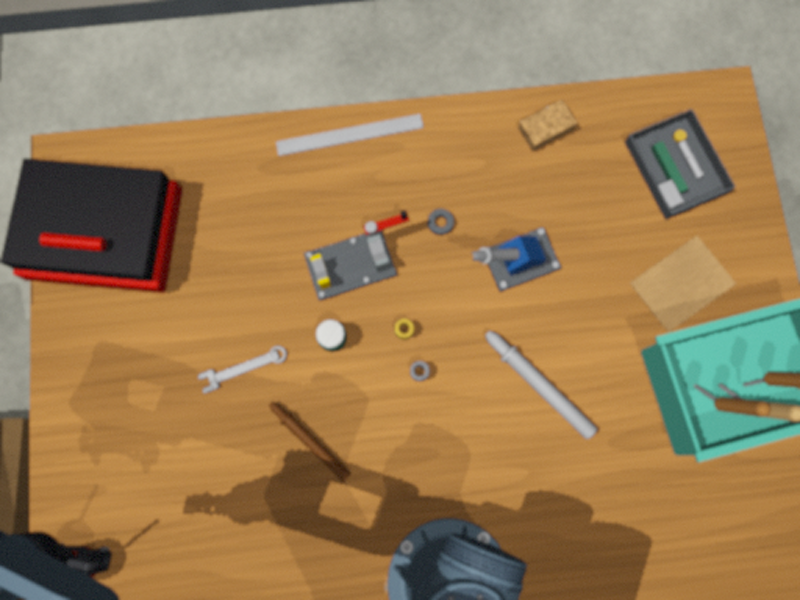

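View pics/side0.png

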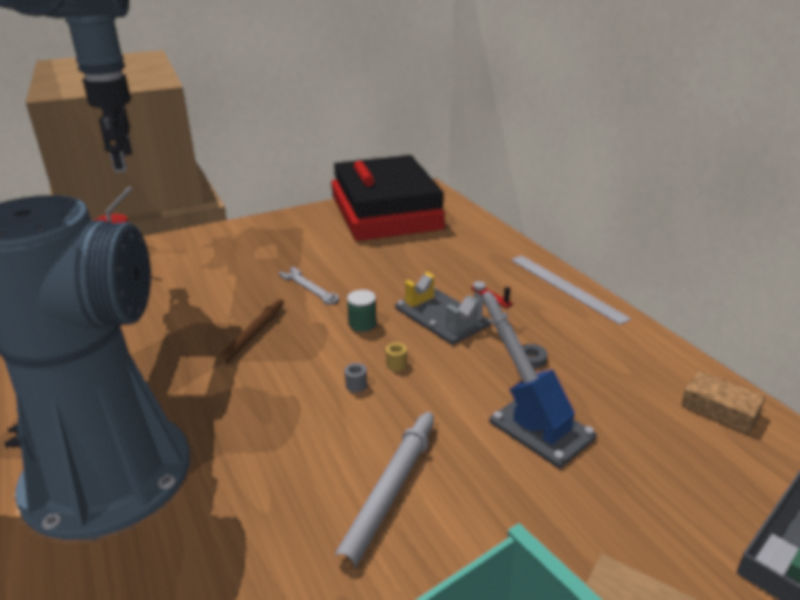

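The brass ring is at top (403,328) and the grey one at (420,371), so the brass one is the bush. Shaft-like things are the one in the blue holder with its nose near (483,256), the larger grey one lying at (540,385), and the brown one at (310,440). The smaller non-brown one is the shaft in the holder. I'll confirm both in enlarged crops.

```bash
python3 - <<'E'
from h import *
a=np.load('pics/top0.npy')[125:245,190:350]; cv2.imwrite('pics/c1.png',cv2.resize(a[:,:,::-1],(800,600),interpolation=cv2.INTER_CUBIC))
a=np.load('pics/side0.npy')[170:302,225:401]; cv2.imwrite('pics/c2.png',cv2.resize(a[:,:,::-1],(800,600),interpolation=cv2.INTER_CUBIC))
E
```

```text
(no output)
```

View pics/c1.png

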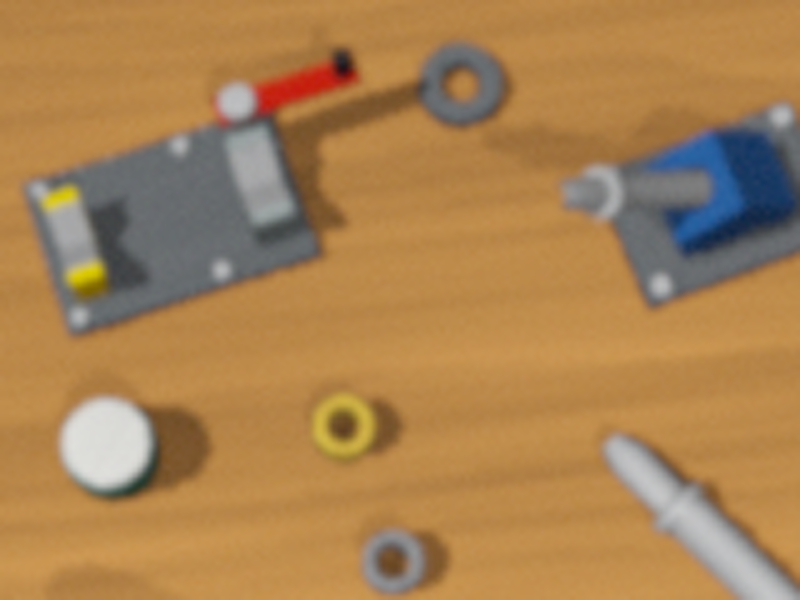

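View pics/c2.png

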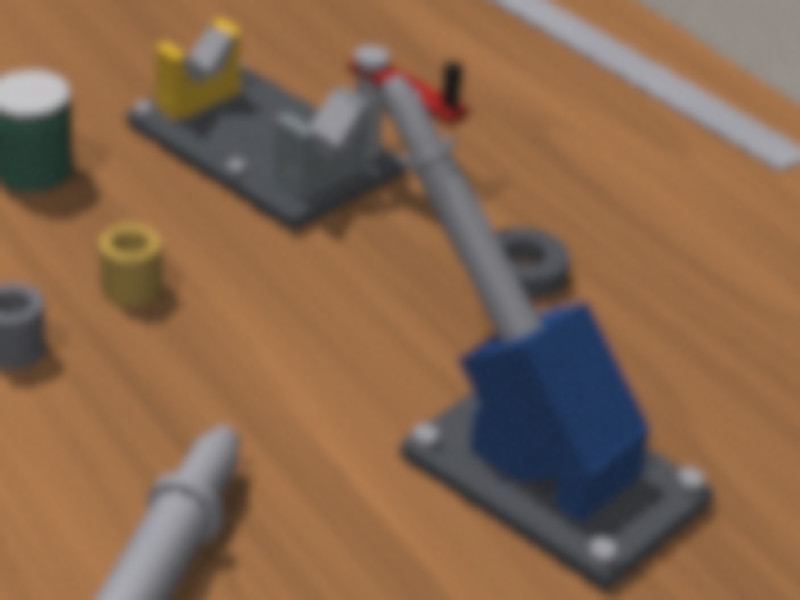

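Confirmed. In c1, the brass bush top is at (343,424), the fixture has its yellow block at (75,240) and grey block at (262,178), the strap knob is at (342,61), and the shaft's collar is at (604,191) with its nose near (566,192). Side crop c2 shows the same things. Next I fit the poses.

```bash
cat > m.py <<'E'
from h import *
from scipy.optimize import least_squares
T=lambda x,y:((x+.5)/5-.5+190,(y+.5)/5-.5+125,'top')
S=lambda x,y:((x+.5)/4.5455-.5+225,(y+.5)/4.5455-.5+170,'side')
C={n:ctrl.calibration(n) for n in ['top','side']}
def proj(n,P):
    c=C[n];M=np.linalg.inv(c['world_from_camera']);p=M[:3,:3]@P+M[:3,3]
    u=c['camera_matrix']@np.array([p[0],-p[1],-p[2]]);return u[:2]/u[2]
def fit(f,x0,obs,loss='soft_l1'):
    g=lambda v:np.concatenate([proj(o[2],f(v,L))-np.array(o[:2]) for L,o in obs])
    r=least_squares(g,x0,loss=loss,x_scale=.01); return r.x,g(r.x).reshape(-1,2)
def planar(v,L):
    c,s=np.cos(v[2]),np.sin(v[2]);return np.array([v[0]+c*L[0]-s*L[1],v[1]+s*L[0]+c*L[1],L[2]])
pt=lambda v,L:v
E
python3 - <<'E'
from m import *
np.set_printoptions(precision=4,suppress=True)
def show(n,r): print(n,r[0],'\n',r[1].round(1).tolist())
show('bush',fit(lambda v,L:np.array([v[0],v[1],.034]),[.4,.1],[(0,T(343,424)),(0,S(130,242))]))
fx=[((.05,.08,.012),T(28,184)),((-.05,.08,.012),T(75,332)),((-.05,-.08,.012),T(320,252)),
((-.05,.08,.012),S(130,118)),((-.05,-.08,.012),S(297,222)),((.05,-.08,.012),S(402,165)),
((.028,-.055,.059),T(228,138)),((.028,-.08,.059),T(270,125)),((-.028,-.08,.059),T(297,218)),((-.028,-.055,.059),T(257,228)),
((.028,.048,.059),T(59,190)),((.04,-.1325,.105),T(342,58)),((.04,-.1325,.105),S(453,66))]
show('fix',fit(planar,[.5,.1,.3],fx))
ho=[((-.045,.065,.012),T(655,305)),((-.045,.065,.012),S(403,447)),((-.045,-.065,.012),S(607,572)),((.045,-.065,.012),S(712,490)),
((-.045,-.065,.012),(558/1.5625,265/1.5625,'top')),((.045,-.065,.012),(545/1.5625,229/1.5625,'top'))]
h=fit(planar,[.5,-.1,.3],ho);show('hold',h)
c=fit(pt,[.5,-.05,.2],[(0,T(604,191)),(0,S(425,152))]);n=fit(pt,[.5,-.05,.2],[(0,T(567,192)),(0,S(387,77))])
show('collar',c);show('nose',n)
d=n[0]-c[0];print(np.linalg.norm(d),d/np.linalg.norm(d))
v=h[0]
print('mouth',planar(v,(0,.044,.08)))
for l in (40,43):
  a=np.radians(l);ax=np.array([-np.sin(v[2])*np.sin(a),np.cos(v[2])*np.sin(a),np.cos(a)]);m=planar(v,(0,.044,.08));print(l,ax,'collar',m+ax*.0985,'nose',m+ax*.14,proj('top',m+ax*.14),proj('side',m+ax*.14))
  print((np.array(proj('top',m+ax*.14))+.5-[190,125])*5,(np.array(proj('side',m+ax*.14))+.5-[225,170])*4.5455)
E
```

```text
bush [0.4645 0.0322] 
 [[0.2, 0.3], [0.2, -0.5]]
fix [0.6021 0.1278 0.2001] 
 [[-2.6, 1.2], [-2.9, 2.1], [-1.2, 2.5], [-2.9, -2.4], [-3.5, -1.5], [-0.6, -1.7], [1.0, -0.5], [0.7, -0.3], [0.9, -1.5], [0.8, -1.1], [1.4, -0.8], [1.9, -0.9], [1.7, 0.4]]
hold [ 0.5803 -0.2127  0.2545] 
 [[-0.6, 0.5], [-0.8, -1.5], [0.2, 1.4], [1.4, -0.4], [2.4, 1.8], [-0.8, -1.6]]
collar [ 0.5549 -0.1199  0.1543] 
 [[-0.2, 0.9], [0.7, -0.2]]
nose [ 0.5469 -0.0954  0.1871] 
 [[-0.3, 1.1], [0.8, -0.2]]
0.04178830463491284 [-0.1918  0.5872  0.7864]
mouth [ 0.5693 -0.1701  0.08  ]
40 [-0.1618  0.6221  0.766 ] collar [ 0.5533 -0.1088  0.1555] nose [ 0.5466 -0.083   0.1872] [298.1258 164.706 ] [307.4876 183.8827]
[543.1291 201.0299] [377.2203  65.3765]
43 [-0.1717  0.66    0.7314] collar [ 0.5524 -0.1051  0.152 ] nose [ 0.5452 -0.0777  0.1824] [296.0609 165.9048] [305.5982 184.8086]
[532.8044 207.0238] [368.632   69.5853]
```

send_rows(dr=[[0, 0, 1.3], [0, 0, 2.6], [0, 0, 3.9], [0, 0, 5.2], [0, 0, 6.5], [0, 0, 7.8], [0, 0, 9.1], [0, 0, 10.2]], xyz=[[-4, -3.7, -2], [-8, -7.4, -5], [-12.1, -11.1, -5], [-16.1, -14.8, -5], [-20.2, -18.5, -5], [-24.2, -22.2, -5], [-28.2, -25.9, -5], [-32.3, -29.7, -5]], jaw=[100, 100, 100, 100, 100, 100, 100, 100])

```text
time_s: 1.15
eef_pos: [0.3841, 0.1842, 0.3003]
eef_rot: [0.0, 0.618, 0.786, 0.0]
wrist_force: [0.4, 0.8, 0.1]
opening: 1.001
grasp_force: 0.0
```

```bash
cat >> h.py <<'E'
np.set_printoptions(precision=4,suppress=True)
def frame(z,x):
    z=np.array(z,float);z/=np.linalg.norm(z);x=np.array(x,float);x-=z*(x@z);x/=np.linalg.norm(x);return R.from_matrix(np.c_[x,np.cross(z,x),z])
def to(p,r=None):
    "shift and turn from the present pose in the units of the moves"
    o=ctrl.get_obs();r0=rot();p0=np.array(o['eef_pos'])
    print('xyz',(r0.inv().apply(np.array(p)-p0)*100).round(2),'dr',((r0.inv()*r).as_rotvec()/np.radians(6)).round(2) if r is not None else '')
def st():
    o=ctrl.get_obs();print('t',round(o['time_s'],2),'pos',np.array(o['eef_pos']),'ax',rot().as_matrix().round(3).tolist(),'q',np.array(o['q']).round(3),'F',np.array(o['wrist_force']).round(1),'op',round(o['opening'],3),'gf',round(o['grasp_force'],1))
E
python3 - <<'E'
from h import *
st(); yw=.245
to([.50,.0,.30],frame([0,0,-1],[-np.sin(yw),np.cos(yw),0]))
E
```

```text
t 1.15 pos [0.3841 0.1842 0.3003] ax [[-0.237, 0.972, 0.0], [0.972, 0.237, 0.0], [0.0, 0.0, -1.0]] q [ 0.167 -0.213  1.894  0.     1.46  -0.072] F [0.4 0.8 0.1] op 1.001 gf 0.0
xyz [-20.64   6.9    0.03] dr [ 0.   -0.   -0.06]
```

send_rows(dr=[[0, 0, 0], [0, 0, 0], [0, 0, 0], [0, 0, 0], [0, 0, 0], [0, 0, 0], [0, 0, 0], [0, 0, 0]], xyz=[[-5, 1.7, 0], [-10, 3.4, 0], [-15, 5.1, 0], [-20, 6.9, 0], [-20.6, 6.9, 0], [-20.6, 6.9, 0], [-20.6, 6.9, 0], [-20.6, 6.9, 0]], jaw=[100, 100, 100, 100, 100, 100, 100, 100])

```text
time_s: 2.15
eef_pos: [0.4997, 0.0035, 0.3005]
eef_rot: [0.0, 0.616, 0.788, 0.0]
wrist_force: [0.3, 0.3, 0.8]
opening: 1.002
grasp_force: 0.0
```

```bash
cat >> h.py <<'E'
def snap(n):
    c=ctrl.calibration('wrist'); im=ctrl.camera('wrist'); np.savez('pics/%s.npz'%n,im=im,K=c['camera_matrix'],W=c['world_from_camera'])
    cv2.imwrite('pics/%s.png'%n,cv2.resize(im[:,:,::-1],(800,600),interpolation=cv2.INTER_CUBIC))
def crop(n,x0,y0,w,h,name):
    a=np.load('pics/%s.npz'%n)['im'][y0:y0+h,x0:x0+w]; cv2.imwrite('pics/%s.png'%name,cv2.resize(a[:,:,::-1],(800,800*h//w),interpolation=cv2.INTER_CUBIC))
def wproj(n,P):
    d=np.load('pics/%s.npz'%n);M=np.linalg.inv(d['W']);p=M[:3,:3]@np.asarray(P,float)+M[:3,3];p=np.array([p[0],-p[1],-p[2]])
    th=np.arctan2(np.hypot(p[0],p[1]),p[2]);u=p[:2]/np.hypot(p[0],p[1])*th
    return u*np.diag(d['K'])[:2]+d['K'][:2,2]
E
python3 - <<'E'
from h import *
st(); snap('w1')
E
```

```text
t 2.15 pos [0.4997 0.0035 0.3005] ax [[-0.242, 0.97, 0.0], [0.97, 0.242, 0.0], [0.0, 0.0, -1.0]] q [-0.231 -0.031  1.731  0.     1.441 -0.476] F [0.3 0.3 0.8] op 1.002 gf 0.0
```

View pics/w1.png

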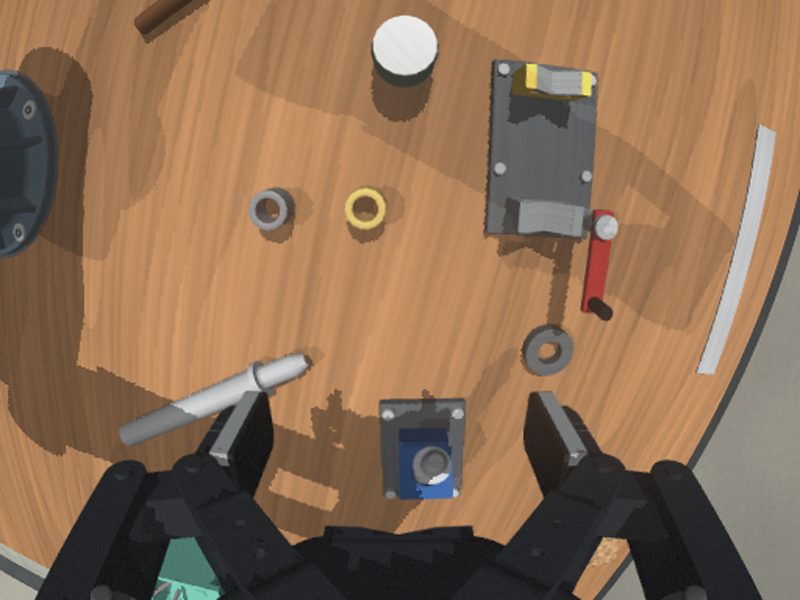

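w1 is a sharp view: bush top (365,207), fixture plate corners (493,60), (600,72), (582,238) and (486,234), knob (600,305), shaft nose end-on at about (434,460). I'll make one enlarged montage.

```bash
python3 - <<'E'
from h import *
a=np.load('pics/w1.npz')['im'][:,:,::-1]
f=lambda x,y,w,h:cv2.resize(a[y:y+h,x:x+w],(w*4,h*4),interpolation=cv2.INTER_CUBIC)
m=np.hstack([f(305,32,100,150),np.vstack([f(205,105,100,50),f(235,240,100,100)])]); cv2.imwrite('pics/m1.png',m)
E
```

```text
(no output)
```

View pics/m1.png

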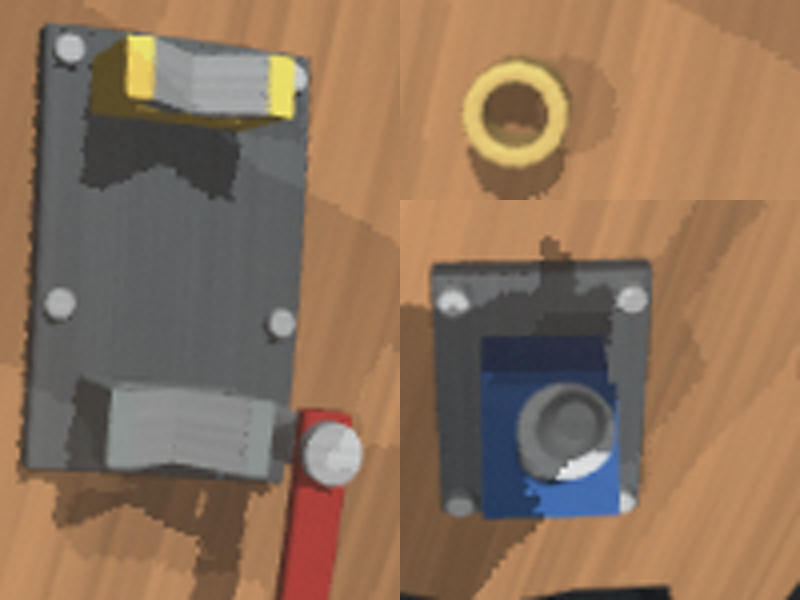

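```bash
cat > n.py <<'E'
from m import *
o4=lambda x,y,ax,ay:(ax+(x+.5)/4-.5,ay+(y+.5)/4-.5,'w1')
F=lambda x,y:o4(x,y,305,32); B=lambda x,y:o4(x-400,y,205,105); H=lambda x,y:o4(x-400,y-200,235,240)
_p=proj
import m
m.proj=lambda n,P:wproj(n,P) if n[0]=='w' else _p(n,P)
fit=m.fit
def show(n,r): print(n,r[0],'\n',r[1].round(1).tolist())
fx=[((-.05,.08,.012),F(44,27)),((.05,.08,.012),F(307,60)),((-.05,-.08,.012),F(28,468)),((.05,-.08,.012),F(275,480)),
((-.028,.058,.059),F(128,35)),((-.028,.038,.059),F(128,98)),((.028,.058,.059),F(296,57)),((.028,.038,.059),F(294,117)),
((-.028,-.055,.059),F(110,387)),((-.028,-.08,.059),F(107,465)),((.028,-.055,.059),F(272,400)),((.028,-.08,.059),F(268,473))]
ho=[((-.045,.065,.012),H(432,265)),((.045,.065,.012),H(652,262)),
((-.025,.0632,.0639),H(482,372)),((.025,.0632,.0639),H(614,372)),((-.025,.0248,.0961),H(481,518)),((.025,.0248,.0961),H(620,518))]
E
python3 - <<'E'
from n import *
b=fit(lambda v,L:np.array([v[0],v[1],.034]),[.46,.03],[(0,B(515,112))]);show('bush',b)
show('fix',fit(planar,[.6,.13,.2],fx)); print(wproj('w1',planar(fit(planar,[.6,.13,.2],fx)[0],(.04,-.1325,.105)))*1.5625)
h=fit(planar,[.58,-.21,.25],ho);show('hold',h)
c=fit(lambda v,L:np.array([v[0],v[1],L]),[.55,-.1],[(.155,H(566,432))]);n=fit(lambda v,L:np.array([v[0],v[1],L]),[.55,-.1],[(.187,H(576,422))])
print('collar@.155',c[0],'nose@.187',n[0])
for nm in(h[0],):
 for l in(40,41.5,43):
  a=np.radians(l);v=nm;ax=np.array([-np.sin(v[2])*np.sin(a),np.cos(v[2])*np.sin(a),np.cos(a)]);mo=planar(v,(0,.044,.08))
  for s in(.101,.14):
   P=mo+ax*s;u=wproj('w1',P);print(l,s,P,'H',(u-[235,240]+.5)*4+[400,200],'T',(_p('top',P)-[190,125]+.5)*5,'S',(_p('side',P)-[225,170]+.5)*4.5455)
E
```

```text
bush [0.4641 0.0328] 
 [[0.0, 0.0]]
fix [0.5998 0.1323 0.2149] 
 [[-2.4, -8.4], [-1.1, -7.2], [-3.6, -6.7], [-0.0, -5.3], [0.8, 0.2], [0.3, -0.3], [0.2, 0.9], [0.2, 0.8], [0.8, 0.6], [-0.1, 0.5], [0.9, 0.7], [-0.1, 1.3]]
[606.3108 313.8688]
hold [ 0.5831 -0.2217  0.2472] 
 [[-0.1, 7.5], [0.1, 7.8], [-0.3, 0.1], [0.6, -0.3], [0.0, -2.7], [-0.3, -3.3]]
collar@.155 [ 0.5561 -0.1184] nose@.187 [ 0.5486 -0.0909]Traceback (most recent call last):
  File "<stdin>", line 11, in <module>
NameError: name '_p' is not defined. Did you mean: 'np'?
```

```bash
sed -i 's/^o4=/P0=proj\no4=/; s/^_p=proj//; s/_p(n,P)/P0(n,P)/' n.py; python3 - <<'E'
from n import *
f=fit(planar,[.6,.13,.2],fx[4:]);show('fix',f); print(wproj('w1',planar(f[0],(.04,-.1325,.105)))*1.5625, (P0('top',planar(f[0],(.04,-.1325,.105)))-[190,125]+.5)*5)
h=fit(planar,[.58,-.21,.25],ho[2:]);show('hold',h);v=h[0]
mo=planar(v,(0,.044,.08));print('mouth',mo)
for l in(40,41.5,43):
  a=np.radians(l);ax=np.array([-np.sin(v[2])*np.sin(a),np.cos(v[2])*np.sin(a),np.cos(a)])
  for s in(.101,.14):
   P=mo+ax*s;u=wproj('w1',P);print(l,s,P,'H',(u-[235,240]+.5)*4+[400,200],'T',(P0('top',P)-[190,125]+.5)*5,'S',(P0('side',P)-[225,170]+.5)*4.5455)
obs=[(.161,H(566,432)),(.161,T(603,191)),(.161,S(423,148)),(.2,H(576,422)),(.2,T(567,192)),(.2,S(387,77))]
def sh(v,s):
  a=v[3];ax=np.array([-np.sin(v[2])*np.sin(a),np.cos(v[2])*np.sin(a),np.cos(a)]);return v[:2].tolist()+[.1548] + ax*(s-.158)
s=fit(sh,[.555,-.118,.25,.72],obs);show('shaft',s)
E
```

```text
fix [0.5991 0.1328 0.2183] 
 [[0.2, -0.4], [-0.2, -0.8], [-0.3, 0.2], [-0.2, 0.1], [0.5, 0.1], [-0.2, 0.0], [0.7, 0.1], [-0.2, 0.6]]
[606.3658 312.8356] [341.5986  56.6177]
hold [ 0.584  -0.2241  0.2529] 
 [[-0.3, 1.6], [0.5, 1.0], [0.1, -1.4], [-0.3, -2.1]]
mouth [ 0.573  -0.1815  0.08  ]
40 0.101 [ 0.5568 -0.1186  0.1574] H [569.0459 438.6187] T [601.21   191.3518] S [430.6584 144.3469]
40 0.14 [ 0.5505 -0.0944  0.1872] H [579.7356 434.9511] T [563.5022 191.8188] S [396.3568  73.7858]
41.5 0.101 [ 0.5563 -0.1167  0.1556] H [568.8891 429.4746] T [597.4649 193.4709] S [427.3756 145.6424]
41.5 0.14 [ 0.5498 -0.0917  0.1849] H [579.4667 420.6618] T [558.2463 194.8296] S [391.9203  75.7975]
43 0.101 [ 0.5558 -0.1148  0.1539] H [568.7126 420.3523] T [593.7972 195.5824] S [424.1703 147.0561]
43 0.14 [ 0.5491 -0.0891  0.1824] H [579.1602 406.4189] T [553.108  197.8262] S [387.5981  77.9679]
shaft [ 0.556  -0.1197  0.2506  0.7476] 
 [[-0.3, 0.5], [-0.7, 0.5], [0.9, -0.8], [-0.2, 0.1], [-1.7, 0.7], [0.7, -0.5]]
```

```bash
python3 - <<'E'
from h import *
yw=.25;D=frame([0,0,-1],[-np.sin(yw),np.cos(yw),0])
to([.4641,.0328,.025],D)
E
```

```text
xyz [ 3.72 -2.75 27.55] dr [ 0.    0.   -0.05]
```

send_rows(dr=[[0, 0, 0], [0, 0, 0], [0, 0, 0], [0, 0, 0], [0, 0, 0], [0, 0, 0], [0, 0, 0], [0, 0, 0]], xyz=[[2, -1.5, 5], [3.7, -2.75, 10], [3.7, -2.75, 14], [3.7, -2.75, 18], [3.7, -2.75, 21], [3.7, -2.75, 24], [3.7, -2.75, 26.5], [3.7, -2.75, 27.5]], jaw=[65, 65, 65, 65, 65, 65, 65, 65])

```text
time_s: 3.2
eef_pos: [0.4635, 0.0323, 0.0242]
eef_rot: [-0.001, 0.616, 0.788, -0.0]
wrist_force: [0.3, -0.1, 0.0]
opening: 0.647
grasp_force: 0.0
```

send_rows(dr=[[0, 0, 0], [0, 0, 0], [0, 0, 0], [0, 0, 0], [0, 0, 0], [0, 0, 0], [0, 0, 0], [0, 0, 0]], xyz=[[0, 0, 0], [0, 0, 0], [0, 0, 0], [0, 0, 0], [0, 0, 0], [0, 0, 0], [0, 0, 0], [0, 0, 0]], jaw=[65, 30, 30, 30, 30, 30, 30, 30])

```text
time_s: 4.2
eef_pos: [0.4654, 0.0316, 0.0267]
eef_rot: [0.001, 0.616, 0.788, 0.0]
wrist_force: [-1.7, -0.2, 5.6]
opening: 0.409
grasp_force: 59.5
```

```bash
python3 - <<'E'
from h import *
st()
yw=.25;D=frame([0,0,-1],[-np.sin(yw),np.cos(yw),0]);a=np.radians(41.3)
ax=np.array([-np.sin(yw)*np.sin(a),np.cos(yw)*np.sin(a),np.cos(a)]);G=frame(-ax,[-np.sin(yw),np.cos(yw),0])
seat=np.array([.5562,-.1178,.156])
print(ax)
for s in (.075,.05,.025):print(s,seat+ax*s)
to([.50,.06,.27],D);to(seat+ax*.085,G)
E
```

```text
t 4.2 pos [0.4654 0.0316 0.0267] ax [[-0.241, 0.971, 0.002], [0.971, 0.241, -0.0], [-0.001, 0.002, -1.0]] q [-0.188  0.288  2.013  0.     0.839 -0.431] F [-1.7 -0.2  5.6] op 0.409 gf 59.5
[-0.1633  0.6395  0.7513]
0.075 [ 0.544  -0.0698  0.2123]
0.05 [ 0.548  -0.0858  0.1936]
0.025 [ 0.5521 -0.1018  0.1748]
xyz [  1.91   4.09 -24.33] dr [ 0.02  0.01 -0.07]
xyz [-11.09   5.22 -19.3 ] dr [-0.01 -6.88 -0.07]
```

send_rows(dr=[[0, 0, 0], [0, 0, 0], [0, -0.8, 0], [0, -2.3, 0], [0, -3.8, 0], [0, -5.3, 0], [0, -6.5, 0], [0, -6.9, 0]], xyz=[[0, 0, -4], [0, 0, -9], [0, 0.5, -14], [-1, 2, -18], [-3, 3.5, -21], [-5, 4.5, -22], [-7, 5, -22], [-8.8, 5.2, -22]], jaw=[30, 30, 30, 30, 30, 30, 30, 30])

```text
time_s: 5.2
eef_pos: [0.5361, -0.0405, 0.2452]
eef_rot: [0.279, 0.576, 0.737, -0.218]
wrist_force: [-0.0, -0.1, -2.3]
opening: 0.408
grasp_force: 60.4
```

```bash
cat >> h.py <<'E'
yw=.25;al=np.radians(41.3)
hv=np.array([-np.sin(yw),np.cos(yw),0]);D=frame([0,0,-1],hv)
ax=hv*np.sin(al)+np.array([0,0,np.cos(al)]);G=frame(-ax,hv)
seat=np.array([.5562,-.1178,.156])
E
python3 - <<'E'
from h import *
st();to(seat+ax*.12,G);to(seat+ax*.12,G); snap('w2')
E
```

```text
t 5.2 pos [ 0.5361 -0.0405  0.2452] ax [[-0.182, 0.97, 0.16], [0.727, 0.242, -0.643], [-0.663, -0.0, -0.749]] q [ 0.07   0.129  1.84  -0.79   1.163  0.149] F [-0.  -0.1 -2.3] op 0.408 gf 60.4
xyz [-0.11  0.04 -0.03] dr [-0.03  0.03 -0.04]
xyz [-0.11  0.04 -0.03] dr [-0.03  0.03 -0.04]
```

View pics/w2.png

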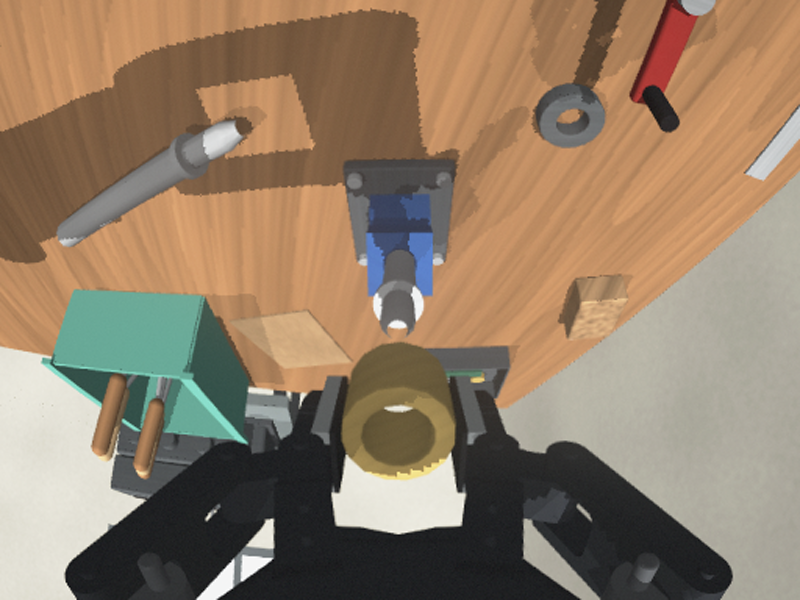

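```bash
python3 - <<'E'
from n import *
p=np.array([.5361,-.0405,.2452]);z=rot().as_matrix()[:,2]
print('bush top',wproj('w2',p-z*.0073)*1.5625,'bush front',wproj('w2',p+z*.0267)*1.5625)
for s in(-.101,-.0025,0,.028,.039):print(s,wproj('w2',seat+ax*s)*1.5625)
W=lambda x,y:(x/1.5625,y/1.5625,'w2')
obs=[(.1585,H(566,432)),(.2,H(576,422)),(.1585,W(398,303)),(.2,W(397,328)),(.06,W(400,250))]
def sh(v,s):
  a=v[3];x=np.array([-np.sin(v[2])*np.sin(a),np.cos(v[2])*np.sin(a),np.cos(a)]);return v[:2].tolist()+[v[4]] + x*(s-.161)
s=fit(sh,[.555,-.118,.25,.72,.156],obs);show('shaft',s)
E
```

```text
bush top [396.3184 437.2296] bush front [396.3178 384.4194]
-0.101 [398.3166 262.344 ]
-0.0025 [398.0982 303.7158]
0 [398.0906 305.1604]
0.028 [397.9941 323.3556]
0.039 [397.9499 331.6864]
shaft [ 0.5564 -0.1185  0.269   0.6646  0.1519] 
 [[-0.0, -1.6], [-0.2, 0.9], [0.2, -3.3], [0.1, 0.5], [-0.1, 0.8]]
```

The w2 view agrees with the prediction to about 2 px: nose (397,327), collar (398,303), bush coaxial in the jaws at (399,434). Advancing.

send_rows(dr=[[0, 0, 0], [0, 0, 0], [0, 0, 0], [0, 0, 0], [0, 0, 0], [0, 0, 0], [0, 0, 0], [0, 0, 0]], xyz=[[-0.1, 0, 1], [-0.1, 0, 2], [-0.1, 0, 3], [-0.1, 0, 4], [-0.1, 0, 4.7], [-0.1, 0, 5.3], [-0.1, 0, 5.9], [-0.1, 0, 6.1]], jaw=[30, 30, 30, 30, 30, 30, 30, 30])

```text
time_s: 6.25
eef_pos: [0.5459, -0.0814, 0.1998]
eef_rot: [0.278, 0.576, 0.737, -0.218]
wrist_force: [-0.5, -0.1, -1.3]
opening: 0.41
grasp_force: 60.4
```

```bash
python3 - <<'E'
from h import *
st();to(seat+ax*.0267,G); snap('w3'); crop('w3',190,150,140,105,'w3c')
E
```

```text
t 6.25 pos [ 0.5459 -0.0814  0.1998] ax [[-0.181, 0.971, 0.159], [0.728, 0.24, -0.642], [-0.661, -0.0, -0.75]] q [-0.013  0.193  1.871 -0.833  1.045  0.169] F [-0.5 -0.1 -1.3] op 0.41 gf 60.4
xyz [0.06 0.11 3.12] dr [-0.05  0.02 -0.05]
```

View pics/w3c.png

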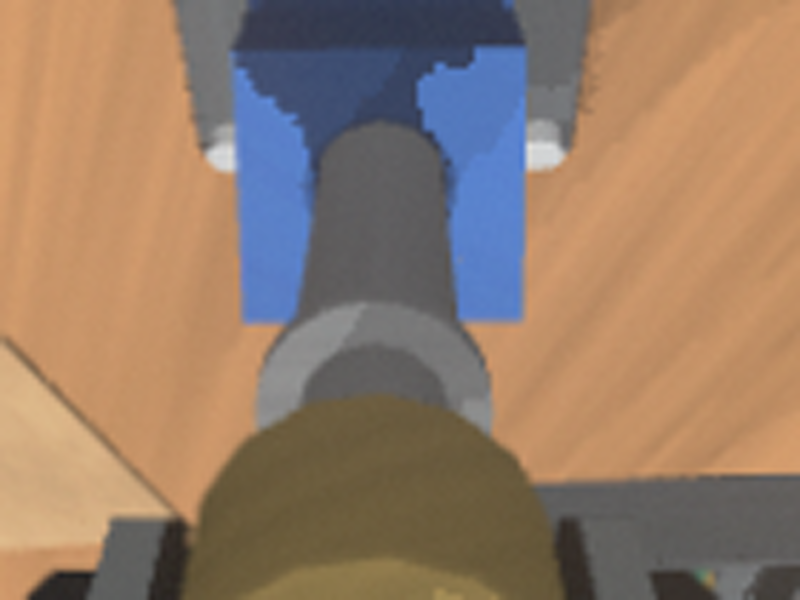

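The collar (374), journal (373) and bush (371) are in line, and the nose is in the bore with no force. Sliding on.

send_rows(dr=[[0, 0, 0], [0, 0, 0], [0, 0, 0], [0, 0, 0], [0, 0, 0], [0, 0, 0], [0, 0, 0], [0, 0, 0]], xyz=[[0, 0.05, 0.5], [0, 0.05, 1], [0, 0.05, 1.5], [0, 0.05, 2], [0, 0.05, 2.3], [0, 0.05, 2.5], [0, 0.05, 2.6], [0, 0.05, 2.6]], jaw=[30, 30, 30, 30, 30, 30, 30, 30])

```text
time_s: 7.3
eef_pos: [0.5506, -0.0977, 0.1807]
eef_rot: [0.278, 0.576, 0.737, -0.218]
wrist_force: [0.1, -0.1, -1.8]
opening: 0.408
grasp_force: 60.4
```

```bash
python3 - <<'E'
from h import *
st();to(seat+ax*.0267,G)
E
```

```text
t 7.3 pos [ 0.5506 -0.0977  0.1807] ax [[-0.18, 0.971, 0.159], [0.728, 0.24, -0.642], [-0.661, 0.0, -0.75]] q [-0.046  0.226  1.877 -0.856  0.997  0.182] F [ 0.1 -0.1 -1.8] op 0.408 gf 60.4
xyz [0.07 0.04 0.56] dr [-0.04  0.02 -0.05]
```

send_rows(dr=[[0, 0, 0], [0, 0, 0], [0, 0, 0], [0, 0, 0], [0, 0, 0], [0, 0, 0], [0, 0, 0], [0, 0, 0]], xyz=[[0, 0, 0.2], [0, 0, 0.4], [0, 0, 0.5], [0, 0, 0.6], [0, 0, 0.7], [0, 0, 0.8], [0, 0, 0.9], [0, 0, 0.9]], jaw=[30, 30, 30, 30, 30, 30, 30, 30])

```text
time_s: 8.3
eef_pos: [0.5538, -0.1022, 0.1766]
eef_rot: [0.28, 0.576, 0.737, -0.216]
wrist_force: [-4.7, 12.7, 13.2]
opening: 0.403
grasp_force: 62.3
```

```bash
python3 - <<'E'
from h import *
st();to(seat+ax*.0267,G)
E
```

```text
t 8.3 pos [ 0.5538 -0.1022  0.1766] ax [[-0.179, 0.97, 0.164], [0.728, 0.242, -0.642], [-0.662, 0.004, -0.749]] q [-0.055  0.235  1.877 -0.864  0.981  0.187] F [-4.7 12.7 13.2] op 0.403 gf 62.3
xyz [ 0.17 -0.15 -0.09] dr [-0.    0.03 -0.07]
```

send_rows(dr=[[0, 0, 0], [0, 0, 0], [0, 0, 0], [0, 0, 0], [0, 0, 0], [0, 0, 0], [0, 0, 0], [0, 0, 0]], xyz=[[0, 0, -0.2], [0, 0, -0.2], [0, 0, -0.2], [0, 0, -0.2], [0, 0, -0.2], [0, 0, -2], [0, 0, -4.5], [0, 0, -7]], jaw=[30, 70, 70, 70, 70, 80, 80, 80])

```text
time_s: 9.3
eef_pos: [0.5408, -0.0575, 0.2279]
eef_rot: [0.279, 0.577, 0.737, -0.218]
wrist_force: [-0.3, -0.5, 0.8]
opening: 0.799
grasp_force: 0.0
```

```bash
python3 - <<'E'
from h import *
st();snap('w4');crop('w4',175,150,160,120,'w4c')
E
```

```text
t 9.3 pos [ 0.5408 -0.0575  0.2279] ax [[-0.18, 0.971, 0.16], [0.728, 0.241, -0.642], [-0.661, 0.001, -0.75]] q [ 0.035  0.152  1.852 -0.804  1.116  0.153] F [-0.3 -0.5  0.8] op 0.799 gf 0.0
```

View pics/w4c.png

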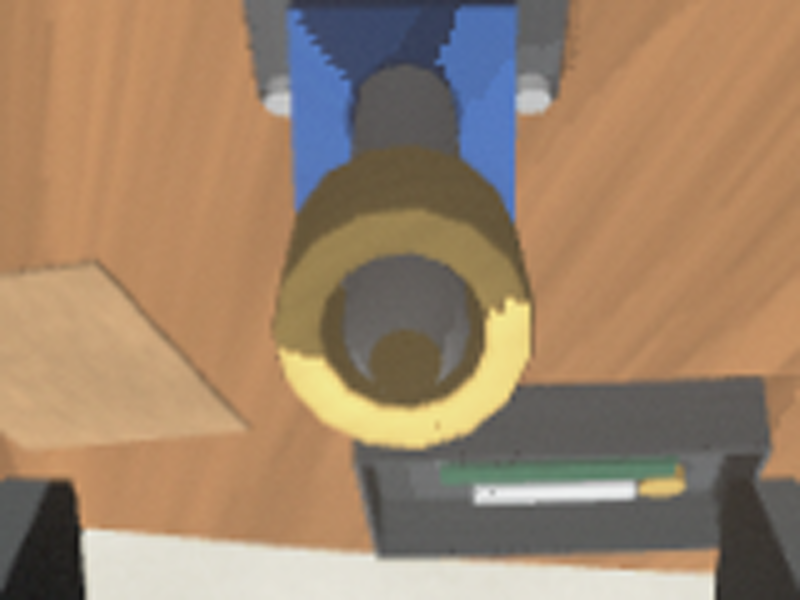

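w4c shows the bush on the shaft right up to the collar (none of the collar shows), nose end visible at (405,362). Now I regrip on the shaft body, with the tool perpendicular to the shaft and coming from the back.

```bash
cat >> h.py <<'E'
tz=hv*np.cos(al)-np.array([0,0,np.sin(al)]);P=frame(tz,ax);grip=seat-ax*.063
E
python3 - <<'E'
from h import *
to([.555,-.12,.37],D); print(tz,grip,grip-.12*tz)
r0=D;d=grip-.13*tz-np.array([.555,-.12,.37]);print('then',r0.inv().apply(d)*100,((r0.inv()*P).as_rotvec()/np.radians(6)))
E
```

```text
xyz [-14.11  -0.21  -6.13] dr [ 0.02  6.91 -0.07]
[-0.1859  0.7279 -0.66  ] [ 0.5665 -0.1581  0.1087] [ 0.5888 -0.2454  0.1879]
then [-13.741    0.1707  17.5529] [0.     8.1167 0.    ]
```

send_rows(dr=[[0, 0, 0], [0, 1, 0], [0, 2.2, 0], [0, 3.6, 0], [0, 5, 0], [0, 6.4, 0], [0, 6.9, 0], [0, 6.9, 0]], xyz=[[0, 0, -4], [-1.5, 0, -7], [-4.5, 0, -8.5], [-7.5, -0.1, -8.5], [-10.5, -0.1, -8], [-13, -0.2, -7], [-14.1, -0.2, -6.1], [-14.1, -0.2, -6.1]], jaw=[80, 80, 80, 80, 80, 80, 80, 80])

```text
time_s: 10.35
eef_pos: [0.5547, -0.1243, 0.3654]
eef_rot: [-0.0, 0.617, 0.787, -0.0]
wrist_force: [-1.2, -0.8, 0.1]
opening: 0.802
grasp_force: 0.0
```

send_rows(dr=[[0, 1, 0], [0, 2.2, 0], [0, 3.5, 0], [0, 4.8, 0], [0, 6, 0], [0, 7.2, 0], [0, 8.1, 0], [0, 8.1, 0]], xyz=[[-3.5, 0, 0], [-7, 0, 1], [-10, 0, 4], [-12, 0, 8], [-13, 0.1, 12], [-13.5, 0.2, 15], [-13.7, 0.2, 17.5], [-13.7, 0.2, 17.5]], jaw=[80, 80, 80, 80, 80, 80, 80, 80])

```text
time_s: 11.35
eef_pos: [0.5883, -0.2533, 0.1856]
eef_rot: [-0.328, 0.562, 0.716, 0.253]
wrist_force: [-0.9, 0.1, -0.2]
opening: 0.798
grasp_force: 0.0
```

```bash
python3 - <<'E'
from h import *
st();to(grip-.13*tz,P);to(grip,P);snap('w5')
E
```

```text
t 11.35 pos [ 0.5883 -0.2533  0.1856] ax [[-0.154, 0.971, -0.186], [0.638, 0.241, 0.731], [0.754, -0.006, -0.656]] q [-0.781  0.823  1.037  0.446  2.018 -0.984] F [-0.9  0.1 -0.2] op 0.798 gf 0.0
xyz [ 0.67  0.24 -0.59] dr [ 0.01 -0.05 -0.09]
xyz [ 0.61  0.23 12.41] dr [ 0.01 -0.05 -0.09]
```

send_rows(dr=[[0, 0, 0], [0, 0, 0], [0, 0, 0], [0, 0, 0], [0, 0, 0], [0, 0, 0], [0, 0, 0], [0, 0, 0]], xyz=[[0.6, 0.2, 2], [0.6, 0.2, 4], [0.6, 0.2, 6], [0.6, 0.2, 8], [0.6, 0.2, 10], [0.6, 0.2, 11.5], [0.6, 0.2, 12.4], [0.6, 0.2, 12.4]], jaw=[80, 80, 80, 80, 80, 80, 80, 80])

```text
time_s: 12.4
eef_pos: [0.5681, -0.16, 0.1128]
eef_rot: [-0.324, 0.562, 0.718, 0.253]
wrist_force: [-0.3, -0.2, 0.2]
opening: 0.8
grasp_force: 0.0
```

```bash
python3 - <<'E'
from h import *
st();to(grip,P)
E
```

```text
t 12.4 pos [ 0.5681 -0.16    0.1128] ax [[-0.159, 0.971, -0.181], [0.642, 0.241, 0.728], [0.75, -0.0, -0.661]] q [-0.709  0.769  1.291  0.463  1.802 -1.017] F [-0.3 -0.2  0.2] op 0.8 gf 0.0
xyz [-0.16 -0.11  0.44] dr [ 0.05  0.01 -0.04]
```

send_rows(dr=[[0, 0, 0], [0, 0, 0], [0, 0, 0], [0, 0, 0], [0, 0, 0], [0, 0, 0], [0, 0, 0], [0, 0, 0]], xyz=[[-0.1, -0.1, 0.3], [-0.1, -0.1, 0.3], [-0.1, -0.1, 0.3], [-0.1, -0.1, 0.3], [-0.1, -0.1, 0.3], [-0.1, -0.1, 0.3], [-0.1, -0.1, 0.3], [-0.1, -0.1, 0.3]], jaw=[80, 80, 10, 10, 10, 10, 10, 10])

```text
time_s: 13.4
eef_pos: [0.5669, -0.1593, 0.1103]
eef_rot: [-0.324, 0.562, 0.718, 0.254]
wrist_force: [0.1, -2.0, 1.6]
opening: 0.236
grasp_force: 58.6
```

```bash
python3 - <<'E'
from h import *
st();to(grip,P);to(grip+.12*ax,P)
E
```

```text
t 13.4 pos [ 0.5669 -0.1593  0.1103] ax [[-0.159, 0.971, -0.18], [0.642, 0.24, 0.728], [0.75, 0.0, -0.662]] q [-0.709  0.769  1.296  0.463  1.796 -1.019] F [ 0.1 -2.   1.6] op 0.236 gf 58.6
xyz [-0.04 -0.01  0.21] dr [ 0.05  0.02 -0.04]
xyz [11.96 -0.07  0.18] dr [ 0.05  0.02 -0.04]
```

send_rows(dr=[[0, 0, 0], [0, 0, 0], [0, 0, 0], [0, 0, 0], [0, 0, 0], [0, 0, 0], [0, 0, 0], [0, 0, 0]], xyz=[[0.5, 0, 0], [1.5, 0, 0], [3, 0, 0], [4.5, 0, 0], [6, 0, 0], [7.5, 0, 0], [8.5, 0, 0], [9, 0, 0]], jaw=[10, 10, 10, 10, 10, 10, 10, 10])

```text
time_s: 14.4
eef_pos: [0.5525, -0.1009, 0.1784]
eef_rot: [-0.324, 0.562, 0.718, 0.253]
wrist_force: [0.4, 0.5, -6.9]
opening: 0.235
grasp_force: 58.8
```

```bash
cat >> h.py <<'E'
fo=np.array([.5991,.1328,0]);fy=.2183;ex=np.array([np.cos(fy),np.sin(fy),0]);ey=np.array([-np.sin(fy),np.cos(fy),0])
vm=fo+[0,0,.055]; V=frame([0,0,-1],ey)
def Vt(deg): b=np.radians(deg);return frame([0,0,-1]*np.array(np.cos(b))+ey*np.sin(b),ey*np.cos(b)+[0,0,np.sin(b)])
E
python3 - <<'E'
from h import *
st();to(vm+ey*.008+[0,0,.12],Vt(5)); to(vm+ey*.008+[0,0,.12],Vt(0))
E
```

```text
t 14.4 pos [ 0.5525 -0.1009  0.1784] ax [[-0.16, 0.971, -0.18], [0.642, 0.241, 0.728], [0.75, 0.0, -0.662]] q [-0.657  0.6    1.415  0.502  1.819 -0.954] F [ 0.4  0.5 -6.9] op 0.235 gf 58.8
xyz [14.54 10.17 16.99] dr [-0.11 -7.26  0.22]
xyz [14.54 10.17 16.99] dr [-0.1  -8.09  0.23]
```

```bash
cat >> h.py <<'E'
def plan(tg,n=8,p0=None,r0=None):
    "tg: end pos, deg tilt end; ease from now; prints rows"
    from scipy.spatial.transform import Slerp
    p0=np.array(ctrl.get_obs()['eef_pos']);r0=rot();sl=Slerp([0,1],R.concatenate([r0,tg[1]]))
    for k in range(1,n+1):
        u=min(k/(n-1),1);u=u*u*(3-2*u);r=sl(u)
        print(((r0.inv()*r).as_rotvec()/np.radians(6)).round(1).tolist(),(r0.inv().apply(u*(tg[0]-p0))*100).round(1).tolist())
E
python3 - <<'E'
from h import *
plan((vm-ey*.10+[0,0,.19],Vt(40)))
E
```

```text
[-0.0, -0.1, 0.0] [0.7, 0.5, 0.2]
[-0.0, -0.3, 0.0] [2.5, 2.0, 0.8]
[-0.1, -0.6, 0.1] [5.0, 3.9, 1.7]
[-0.1, -0.9, 0.1] [7.7, 6.0, 2.6]
[-0.1, -1.1, 0.1] [10.1, 7.9, 3.4]
[-0.2, -1.3, 0.2] [11.9, 9.4, 4.0]
[-0.2, -1.4, 0.2] [12.6, 9.9, 4.3]
[-0.2, -1.4, 0.2] [12.6, 9.9, 4.3]
```

send_rows(dr=[[0, -0.1, 0], [0, -0.3, 0], [-0.1, -0.6, 0.1], [-0.1, -0.9, 0.1], [-0.1, -1.1, 0.1], [-0.2, -1.3, 0.2], [-0.2, -1.4, 0.2], [-0.2, -1.4, 0.2]], xyz=[[0.7, 0.5, 0.2], [2.5, 2, 0.8], [5, 3.9, 1.7], [7.7, 6, 2.6], [10.1, 7.9, 3.4], [11.9, 9.4, 4], [12.6, 9.9, 4.3], [12.6, 9.9, 4.3]], jaw=[10, 10, 10, 10, 10, 10, 10, 10])

```text
time_s: 15.4
eef_pos: [0.6205, 0.035, 0.2437]
eef_rot: [-0.268, 0.589, 0.731, 0.215]
wrist_force: [-0.2, 0.1, -5.6]
opening: 0.236
grasp_force: 58.9
```

```bash
python3 - <<'E'
from h import *
st();plan((vm+ey*.008+[0,0,.12],Vt(15)))
E
```

```text
t 15.4 pos [0.6205 0.035  0.2437] ax [[-0.163, 0.977, -0.138], [0.746, 0.213, 0.631], [0.645, -0.0, -0.764]] q [-0.403  0.477  1.386  0.56   1.709 -0.663] F [-0.2  0.1 -5.6] op 0.236 gf 58.9
[0.0, -0.2, -0.0] [0.2, -0.0, 0.7]
[0.0, -0.8, -0.0] [0.8, -0.0, 2.4]
[0.0, -1.7, -0.0] [1.5, -0.0, 4.8]
[0.0, -2.5, -0.0] [2.3, -0.0, 7.4]
[0.0, -3.4, -0.0] [3.1, -0.0, 9.8]
[0.0, -4.0, -0.0] [3.6, -0.0, 11.5]
[0.0, -4.2, -0.0] [3.8, -0.0, 12.2]
[0.0, -4.2, -0.0] [3.8, -0.0, 12.2]
```

send_rows(dr=[[0, -0.2, 0], [0, -0.8, 0], [0, -1.7, 0], [0, -2.5, 0], [0, -3.4, 0], [0, -4, 0], [0, -4.2, 0], [0, -4.2, 0]], xyz=[[0.2, 0, 0.7], [0.8, 0, 2.4], [1.5, 0, 4.8], [2.3, 0, 7.4], [3.1, 0, 9.8], [3.6, 0, 11.5], [3.8, 0, 12.2], [3.8, 0, 12.2]], jaw=[10, 10, 10, 10, 10, 10, 10, 10])

```text
time_s: 16.4
eef_pos: [0.5974, 0.1401, 0.1746]
eef_rot: [-0.102, 0.622, 0.772, 0.082]
wrist_force: [0.5, -0.5, -5.8]
opening: 0.238
grasp_force: 59.1
```

```bash
python3 - <<'E'
from h import *
st();plan((vm+ey*.008+[0,0,.05],Vt(2)));snap('w6')
E
```

```text
t 16.4 pos [0.5974 0.1401 0.1746] ax [[-0.205, 0.977, -0.056], [0.944, 0.212, 0.254], [0.26, -0.001, -0.966]] q [-0.088  0.359  1.568  0.26   1.304 -0.382] F [ 0.5 -0.5 -5.8] op 0.238 gf 59.1
[-0.0, -0.1, -0.0] [-0.1, 0.0, 0.4]
[-0.0, -0.4, -0.0] [-0.3, 0.0, 1.3]
[-0.0, -0.9, -0.0] [-0.7, 0.0, 2.6]
[-0.0, -1.3, -0.0] [-1.1, 0.0, 4.1]
[-0.0, -1.7, -0.0] [-1.4, 0.0, 5.4]
[-0.0, -2.1, -0.0] [-1.7, 0.0, 6.4]
[-0.0, -2.2, -0.0] [-1.8, 0.0, 6.7]
[-0.0, -2.2, -0.0] [-1.8, 0.0, 6.7]
```

send_rows(dr=[[0, -0.1, 0], [0, -0.4, 0], [0, -0.9, 0], [0, -1.3, 0], [0, -1.7, 0], [0, -2.1, 0], [0, -2.2, 0], [0, -2.2, 0]], xyz=[[-0.1, 0, 0.4], [-0.3, 0, 1.3], [-0.7, 0, 2.6], [-1.1, 0, 4.1], [-1.4, 0, 5.4], [-1.7, 0, 6.4], [-1.8, 0, 6.7], [-1.8, 0, 6.7]], jaw=[10, 10, 10, 10, 10, 10, 10, 10])

```text
time_s: 17.45
eef_pos: [0.5979, 0.14, 0.1055]
eef_rot: [-0.012, 0.628, 0.778, 0.01]
wrist_force: [0.1, -0.1, -6.2]
opening: 0.234
grasp_force: 59.1
```

```bash
python3 - <<'E'
from h import *
st();to(vm+ey*.008+[0,0,.003],Vt(0.5));snap('w7');crop('w7',152,30,240,180,'w7c')
E
```

```text
t 17.45 pos [0.5979 0.14   0.1055] ax [[-0.212, 0.977, -0.007], [0.977, 0.212, 0.031], [0.032, -0.0, -0.999]] q [ 0.021  0.426  1.61   0.035  1.112 -0.207] F [ 0.1 -0.1 -6.2] op 0.234 gf 59.1
xyz [-0.08 -0.04  4.75] dr [-0.   -0.22 -0.05]
```

View pics/w7.png

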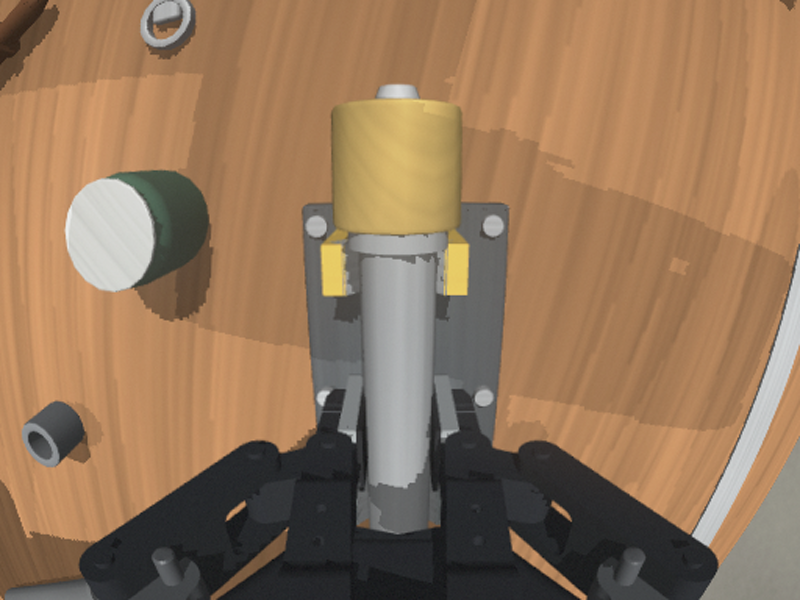

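```bash
python3 - <<'E'
from h import *
for x in(-.028,.028):print(x,wproj('w7',fo+ex*x+ey*.038+[0,0,.059])*1.5625)
p=np.array([.5979,.14,.1055]);m=rot().as_matrix();
for z in(.156,.161,.2):
  for d in(0,.002):print(z,d,wproj('w7',p+m[:,0]*(z-.098)+m[:,2]*d)*1.5625, wproj('w7',p+m[:,0]*(z-.098)+m[:,2]*d+m[:,1]*.014)*1.5625)
for y in (.03,.1):print('plate? ',wproj('w7',fo+ey*y+[0,0,.059])*1.5625)
E
```

```text
-0.028 [323.6349 292.7561]
0.028 [467.1483 292.294 ]
0.156 0 [396.4486 242.5193] [447.7185 242.8598]
0.156 0.002 [396.474  241.1533] [446.974  241.4901]
0.161 0 [396.4715 224.4011] [448.1885 224.8162]
0.161 0.002 [396.4969 223.3053] [447.4271 223.7135]
0.2 0 [396.7091  80.0244] [450.1634  81.0243]
0.2 0.002 [396.7315  81.1759] [449.3463  82.1422]
plate?  [395.4199 312.1191]
plate?  [394.6284 129.531 ]
```

w7 shows the bush (397,165) tight on the collar and the shaft over the V line. The yellow block edges at (322..468,295) match the model within 1–2 px. Lowering.

send_rows(dr=[[0, 0, 0], [0, -0.1, 0], [0, -0.2, 0], [0, -0.3, 0], [0, -0.3, 0], [0, -0.3, 0], [0, -0.3, 0], [0, -0.3, 0]], xyz=[[0, 0, 0.5], [0, 0, 1.3], [-0.1, -0.1, 2.2], [-0.1, -0.1, 3], [-0.1, -0.1, 3.7], [-0.1, -0.1, 4.2], [-0.1, -0.1, 4.5], [-0.1, -0.1, 4.6]], jaw=[10, 10, 10, 10, 10, 10, 10, 10])

```text
time_s: 18.5
eef_pos: [0.5971, 0.1401, 0.0597]
eef_rot: [0.0, 0.628, 0.778, 0.0]
wrist_force: [0.0, 0.4, -5.0]
opening: 0.233
grasp_force: 59.1
```

```bash
python3 - <<'E'
from h import *
st();to(vm+ey*.008,Vt(0))
E
```

```text
t 18.5 pos [0.5971 0.1401 0.0597] ax [[-0.212, 0.977, 0.0], [0.977, 0.212, 0.0], [-0.0, 0.0, -1.0]] q [ 0.037  0.491  1.626  0.     1.024 -0.176] F [ 0.   0.4 -5. ] op 0.233 gf 59.1
xyz [0.04 0.04 0.47] dr [ 0.    0.   -0.05]
```

send_rows(dr=[[0, 0, 0], [0, 0, 0], [0, 0, 0], [0, 0, 0], [0, 0, 0], [0, 0, 0], [0, 0, 0], [0, 0, 0]], xyz=[[0, 0, 0.1], [0, 0, 0.2], [0, 0, 0.3], [0, 0, 0.4], [0, 0, 0.5], [0, 0, 0.5], [0, 0, 0.5], [0, 0, 0.5]], jaw=[10, 10, 10, 10, 10, 10, 10, 10])

```text
time_s: 19.5
eef_pos: [0.5975, 0.1401, 0.0583]
eef_rot: [0.001, 0.628, 0.779, 0.0]
wrist_force: [-12.7, -3.3, 20.2]
opening: 0.235
grasp_force: 61.9
```

```bash
python3 - <<'E'
from h import *
st()
E
```

```text
t 19.5 pos [0.5975 0.1401 0.0583] ax [[-0.212, 0.977, 0.001], [0.977, 0.212, -0.0], [-0.001, 0.001, -1.0]] q [ 0.037  0.493  1.626 -0.001  1.021 -0.176] F [-12.7  -3.3  20.2] op 0.235 gf 61.9
```

send_rows(dr=[[0, 0, 0], [0, 0, 0], [0, 0, 0], [0, 0, 0], [0, 0, 0], [0, 0, 0], [0, 0, 0], [0, 0, 0]], xyz=[[0, 0, -0.2], [0, -0.1, -0.3], [0, -0.2, -0.3], [0, -0.2, -0.2], [0, -0.2, -0.1], [0, -0.2, -0.1], [0, -0.2, -0.1], [0, -0.2, -0.1]], jaw=[10, 10, 10, 10, 10, 10, 10, 10])

```text
time_s: 20.5
eef_pos: [0.5967, 0.1399, 0.0578]
eef_rot: [0.001, 0.628, 0.778, 0.001]
wrist_force: [-0.3, 0.5, 10.2]
opening: 0.227
grasp_force: 60.7
```

```bash
python3 - <<'E'
from h import *
st()
E
```

```text
t 20.5 pos [0.5967 0.1399 0.0578] ax [[-0.212, 0.977, 0.004], [0.977, 0.212, 0.0], [-0.001, 0.004, -1.0]] q [ 0.037  0.491  1.63   0.     1.016 -0.177] F [-0.3  0.5 10.2] op 0.227 gf 60.7
```

send_rows(dr=[[0, 0, 0], [0, 0, 0], [0, 0, 0], [0, 0, 0], [0, 0, 0], [0, 0, 0], [0, 0, 0], [0, 0, 0]], xyz=[[0, 0, -0.2], [0, 0, -0.2], [0, 0, -0.2], [0, 0, -0.2], [0, 0, -0.2], [0, 0, -1.5], [0, 0, -4], [0, 0, -7]], jaw=[10, 60, 60, 60, 60, 60, 60, 60])

```text
time_s: 21.5
eef_pos: [0.5949, 0.1397, 0.1269]
eef_rot: [-0.0, 0.628, 0.778, -0.0]
wrist_force: [0.3, 0.2, 0.2]
opening: 0.602
grasp_force: 0.0
```

```bash
python3 - <<'E'
from h import *
st()
k=lambda q,r=.065: fo+ex*.04-ey*.0675+r*(-ey*np.cos(q)-ex*np.sin(q))
for q in (0,.4,.8,1.2,1.6): print(q,k(q))
b=k(0); to(b+[0,0,.16]-ey*0+ex*.0,D)
E
```

```text
t 21.5 pos [0.5949 0.1397 0.1269] ax [[-0.212, 0.977, -0.0], [0.977, 0.212, 0.0], [0.0, -0.0, -1.0]] q [ 0.037  0.392  1.608  0.     1.142 -0.177] F [0.3 0.2 0.2] op 0.602 gf 0.0
0 [0.6668 0.0121 0.    ]
0.4 [0.641  0.0116 0.    ]
0.8 [0.6171 0.0213 0.    ]
1.2 [0.5987 0.0395 0.    ]
1.6 [0.5889 0.0633 0.    ]
xyz [-13.99   4.33  -3.31] dr [-0.   -0.   -0.35]
```

send_rows(dr=[[0, 0, 0], [0, 0, 0], [0, 0, 0], [0, 0, 0], [0, 0, 0], [0, 0, 0], [0, 0, 0], [0, 0, 0]], xyz=[[0, 0, -3.3], [-3, 1, -3.3], [-7, 2.3, -3.3], [-11, 3.5, -3.3], [-13.5, 4.3, -3.3], [-14, 4.3, -3.3], [-14, 4.3, -3.3], [-14, 4.3, -3.3]], jaw=[60, 60, 60, 60, 60, 60, 60, 60])

```text
time_s: 22.5
eef_pos: [0.6661, 0.0135, 0.1587]
eef_rot: [-0.0, 0.627, 0.779, 0.0]
wrist_force: [-0.0, 0.1, -0.8]
opening: 0.601
grasp_force: 0.0
```

```bash
python3 - <<'E'
from h import *
st();b=fo+ex*.04-ey*.1325;to(b+[0,0,.101],V);snap('w8')
a=np.load('pics/w8.npz')['im']
for z in(.077,.105):print(wproj('w8',b+[0,0,z]))
# black knob pixels near prediction: print dark-mask rows
u=wproj('w8',b+[0,0,.105]).astype(int);g=a[u[1]-25:u[1]+40,u[0]-25:u[0]+25].max(2)
print(u);
for r in range(0,g.shape[0],3):print(''.join('#' if v<45 else ('+' if v<90 else '.') for v in g[r]))
E
```

```text
t 22.5 pos [0.6661 0.0135 0.1587] ax [[-0.213, 0.977, -0.0], [0.977, 0.213, 0.001], [0.001, -0.0, -1.0]] q [-0.158  0.464  1.434  0.     1.243 -0.373] F [-0.   0.1 -0.8] op 0.601 gf 0.0
xyz [-0.15  0.05  5.77] dr [-0.   -0.01 -0.03]
[254.5985 212.9157]
[254.597  228.7749]
[254 228]
..................................................
..................................................
.....................+++++++++....................
...................+++++++++++++..................
..................+++++++++++++++.................
..................+++++++++++++++.................
.................+++++++++++++++++................
.................+++++++++++++++++................
................++++++++++++++++++................
..............++++++++++++++++++++................
.....++++++++++++++++++++++++++++.................
+++++++........+++++++++++++++++++................
++...............++++++++++....+++++..............
...................................+++............
.....................................+++..........
.......................................++.........
........................................+.........
....++............................................
....++++...................++.....................
.....++++++++.........+++++++.....................
.......++++++++++++++++++++.......................
...........+++++++++++............................
```

Dark knob pixels are centred near column 254, against a predicted 254.6, so I'll pinch it.

send_rows(dr=[[0, 0, 0], [0, 0, 0], [0, 0, 0], [0, 0, 0], [0, 0, 0], [0, 0, 0], [0, 0, 0], [0, 0, 0]], xyz=[[-0.1, 0, 1.5], [-0.1, 0, 3.5], [-0.1, 0, 5], [-0.1, 0, 5.7], [-0.1, 0, 5.7], [-0.1, 0, 5.7], [-0.1, 0, 5.7], [-0.1, 0, 5.7]], jaw=[60, 60, 60, 60, 60, 5, 5, 5])

```text
time_s: 23.55
eef_pos: [0.6665, 0.0107, 0.1027]
eef_rot: [-0.0, 0.628, 0.778, -0.001]
wrist_force: [-4.2, -0.8, 5.9]
opening: 0.114
grasp_force: 58.5
```

send_rows(dr=[[0, 0, 0], [0, 0, 0], [0, 0, 0], [0, 0, 0], [0, 0, 0], [0, 0, 0], [0, 0, 0], [0, 0, 0]], xyz=[[0, 0, 0], [0, 0, 0], [0, 0, 0], [0, 0, 0], [0, 0, 0], [0, 0, 0], [0, 0, 0], [0, 0, 0]], jaw=[5, 5, 5, 5, 5, 5, 5, 5])

```text
time_s: 24.55
eef_pos: [0.6665, 0.0107, 0.1028]
eef_rot: [-0.0, 0.628, 0.778, -0.0]
wrist_force: [-4.4, -1.5, 5.8]
opening: 0.114
grasp_force: 58.5
```

```bash
python3 - <<'E'
from h import *
st();p=np.array(ctrl.get_obs()['eef_pos']);m=rot()
for q in np.arange(.1,1.61,.1):
  d=.065*((1-np.cos(q))*ey-np.sin(q)*ex); print(round(q,1),(m.inv().apply(d)*100).round(2))
E
```

```text
t 24.55 pos [0.6665 0.0107 0.1028] ax [[-0.212, 0.977, -0.001], [0.977, 0.212, -0.001], [-0.0, -0.001, -1.0]] q [-0.161  0.531  1.462 -0.001  1.15  -0.374] F [-4.4 -1.5  5.8] op 0.114 gf 58.5
0.1 [ 0.03 -0.65  0.  ]
0.2 [ 0.12 -1.29  0.  ]
0.3 [ 0.28 -1.92  0.  ]
0.4 [ 0.5  -2.53  0.  ]
0.5 [ 0.78 -3.12  0.  ]
0.6 [ 1.12 -3.68  0.  ]
0.7 [ 1.51 -4.19  0.  ]
0.8 [ 1.95 -4.67  0.  ]
0.9 [ 2.43 -5.1   0.  ]
1.0 [ 2.96 -5.48  0.  ]
1.1 [ 3.52 -5.81  0.  ]
1.2 [ 4.11 -6.08  0.  ]
1.3 [ 4.73 -6.29  0.  ]
1.4 [ 5.36 -6.43  0.  ]
1.5 [ 6.01 -6.51  0.  ]
1.6 [ 6.66 -6.53  0.  ]
```

send_rows(dr=[[0, 0, 0], [0, 0, 0], [0, 0, 0], [0, 0, 0], [0, 0, 0], [0, 0, 0], [0, 0, 0], [0, 0, 0]], xyz=[[0, -0.6, -0.1], [0.1, -1.3, -0.1], [0.3, -1.9, -0.1], [0.5, -2.5, -0.1], [0.8, -3.1, -0.1], [1.1, -3.7, -0.1], [1.5, -4.2, -0.1], [1.95, -4.7, -0.1]], jaw=[5, 5, 5, 5, 5, 5, 5, 5])

```text
time_s: 25.55
eef_pos: [0.617, 0.0187, 0.1033]
eef_rot: [0.001, 0.628, 0.778, -0.0]
wrist_force: [1.9, -6.0, -0.1]
opening: 0.112
grasp_force: 59.0
```

send_rows(dr=[[0, 0, 0], [0, 0, 0], [0, 0, 0], [0, 0, 0], [0, 0, 0], [0, 0, 0], [0, 0, 0], [0, 0, 0]], xyz=[[0.5, -0.4, 0], [1, -0.8, 0], [1.6, -1.1, 0], [2.2, -1.4, 0], [2.8, -1.6, 0], [3.4, -1.7, 0], [4, -1.8, 0], [4.4, -1.8, 0]], jaw=[5, 5, 5, 5, 5, 5, 5, 5])

```text
time_s: 26.55
eef_pos: [0.5888, 0.0606, 0.1032]
eef_rot: [-0.001, 0.627, 0.779, -0.0]
wrist_force: [-5.7, -0.2, 8.4]
opening: 0.113
grasp_force: 60.2
```

```bash
python3 - <<'E'
from h import *
st();d=np.array(ctrl.get_obs()['eef_pos'])-(fo+ex*.04-ey*.0675);print('strap',np.arctan2(-d@ex,-d@ey),np.hypot(d@ex,d@ey))
E
```

```text
t 26.55 pos [0.5888 0.0606 0.1032] ax [[-0.213, 0.977, -0.002], [0.977, 0.213, 0.001], [0.001, -0.002, -1.0]] q [-0.098  0.388  1.669  0.001  1.087 -0.313] F [-5.7 -0.2  8.4] op 0.113 gf 60.2
strap 1.5590858680745137 0.06566961516101258
```

send_rows(dr=[[0, 0, 0], [0, 0, 0], [0, 0, 0], [0, 0, 0], [0, 0, 0], [0, 0, 0], [0, 0, 0], [0, 0, 0]], xyz=[[0, 0.1, -0.1], [0, 0.1, -0.2], [0, 0.1, -0.2], [0, 0.1, -0.2], [0, 0.1, -1.5], [0, 0.1, -4], [0, 0.1, -8], [0, 0.1, -12]], jaw=[5, 45, 45, 45, 45, 45, 45, 45])

```text
time_s: 27.55
eef_pos: [0.591, 0.0595, 0.2248]
eef_rot: [0.0, 0.628, 0.778, 0.0]
wrist_force: [0.7, -0.7, -0.1]
opening: 0.449
grasp_force: 0.0
```

send_rows(dr=[[0, 0, 0], [0, 0, 0], [0, 0, 0], [0, 0, 0], [0, 0, 0], [0, 0, 0], [0, 0, 0], [0, 0, 0]], xyz=[[-1, 0, -2], [-3, 0, -4], [-5, 0, -5], [-6, 0, -5], [-6, 0, -5], [-6, 0, -5], [-6, 0, -5], [-6, 0, -5]], jaw=[45, 45, 45, 45, 45, 45, 45, 45])

```text
time_s: 28.55
eef_pos: [0.6035, 0.0014, 0.2725]
eef_rot: [-0.0, 0.628, 0.779, 0.0]
wrist_force: [-0.3, 0.9, 0.6]
opening: 0.449
grasp_force: 0.0
```

```bash
python3 - <<'E'
from h import *
st();snap('w9')
for n,p in dict(nose=vm+ey*.111,plain=vm-ey*.089,knob=fo-ex*.025-ey*.0675+[0,0,.105],bushL=vm+ey*.072-ex*.018,bushR=vm+ey*.072+ex*.018).items():print(n,wproj('w9',p)*1.5625)
E
```

```text
t 28.55 pos [0.6035 0.0014 0.2725] ax [[-0.212, 0.977, -0.0], [0.977, 0.212, 0.0], [0.0, -0.0, -1.0]] q [-0.194  0.226  1.508  0.     1.408 -0.408] F [-0.3  0.9  0.6] op 0.449 gf 0.0
nose [429.1629 -46.8747]
plain [429.8483 210.5432]
knob [395.5261 186.203 ]
bushL [404.9893  -1.811 ]
bushR [454.4418  -0.5546]
```

View pics/w9.png

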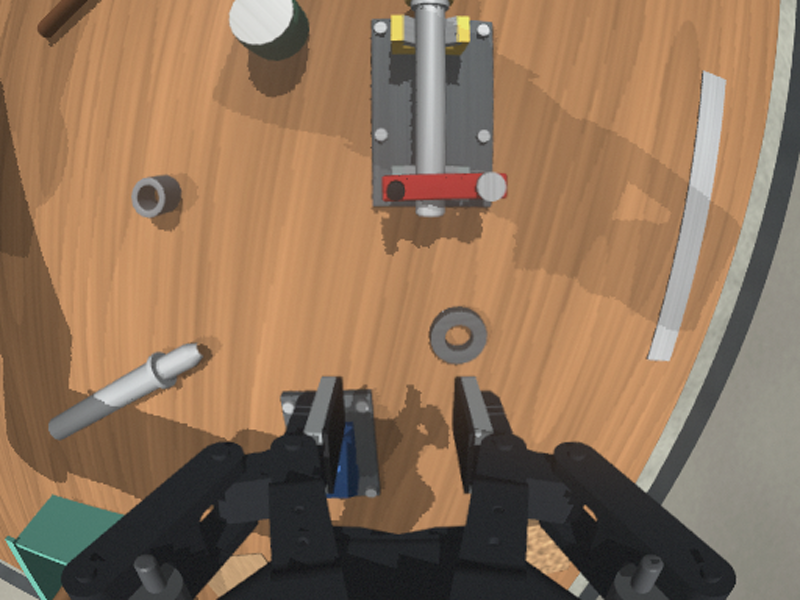

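w9 shows the shaft lying in both Vs (plain end at (430,210)) and the strap square across it (knob (396,188), predicted (395.5,186)). The tin and bearing ring are in place, and the gripper is clear. Handing in.

```bash
python3 -c "
from h import *
print(ctrl.hand_in())"
```

```text
the job is handed in; nothing more can be done
None
```

I handed the job in at about 29 s; the hand-in returned no verdict. The shaft lies in both V-blocks, the red strap is square across it (about 1.56 rad) and the gripper is clear. The bush was tight on the collar in the last view of it, just before the final lowering. The tin and bearing ring are where they were; the spanner was out of the last picture, but the arm never went near it.

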